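# Clamp a bearing housing with the butterfly knob

### The job

Set the loose aluminium bearing housing gently down into the nest of the clamping fixture, let go of it, and then turn the fixture's butterfly knob clockwise until the sprung jaw holds the housing snugly against the stop, at about 12 newtons: never crush it (25 newtons is too much). Do not knock the guard panel beside the knob, leave the other things on the bench where they are, and let go of everything at the end.

Things in the scene. Friction and masses are not known exactly. Their poses are not given: they have to be found in the camera images.
- housing: Loose aluminium bearing housing, 0.17 to 0.31 kg. Foot 58 mm (its x) by 40 mm (its y) by 30 mm high, with a square neck 26 x 26 mm on top in the middle, from 30 to 56 mm above the underside: lift it by the neck. Origin: centre of the underside, z up. A half turn makes no difference.
- jig: Fixed steel clamping fixture, base 100 mm (its x) by 191 mm (its y), 15 mm high. Origin: on the bench under the middle of the nest. Its y axis runs from the stop (-y), over the nest and the jaw, to the knob and the guard (+y). Under the knob is a grey gear box, x -30 to 30, y 56 to 112 mm, its top 40 mm above the bench.
- nest (a point): Middle of the nest floor, 15 mm above the bench; axes as the jig's. Rails 8 mm high at x = -32 and +32 mm (inner faces), y -28 to 28: the housing goes in with its 58 mm side along x, 3 mm free each side. At -y is the stop, a fixed steel block 50 mm wide, top 42 mm above the bench; its face is set anew for each job between y = -27 and -19 mm and is not measured.
- jaw: Moving steel jaw with a rubber pad facing the stop. Origin: foot of the pad's face, mid-width, 15 mm above the bench; axes as the jig's. At knob 0 the face is at jig y = +30 mm; a rad of knob drives it 10 mm to -y. Between face and stop there is 47 to 57 mm at the start. Set the housing with its side 2 to 5 mm clear of the pad; the jaw then slides it to the stop.
- jaw_top (a point): Top edge of the jaw above the pad's face, 42 mm above the bench; the jaw is 56 mm wide, and the housing's neck stands clear above jaw and stop. The pad is sprung, with 7.5 mm of give: once the housing meets the stop, the clamping force grows 5 N for each mm of jaw travel, about 50 N per rad of knob.
- knob (a joint): Turn of the butterfly knob, rad: 0 = jaw open, grows clockwise seen from above, to 2.7; starts at 0 to 0.2. A brake of 0.2 N m resists turning and holds the knob where it is left. Each newton of clamping force adds 0.01 N m (12 N: 0.12 N m above free turning; sliding the housing adds up to 0.04). The housing meets the stop at 0.9 to 1.7, as the stop is set.
- knob_grip (a point): Point on the knob's upright axis at the height to grip: 80 mm along y from the jig's origin, 71 mm above the bench. Two flat black wings, 8 mm thick and 34 mm high (48 to 82 mm above the bench), reach 31 mm from the axis each way, a lower web between them. Pinch them across the thickness from above. Its y axis lies along the wings: along the jig's y at knob 0.
- knob_disc (a point): Centre of the top of the round disc under the wings, 44 mm across, 48 mm above the bench; it turns with the wings.
- guard: Upright clear plastic panel with an aluminium rim, fixed at the jig's +y end: 90 mm wide, 41 mm from the knob's axis (its rim 40 mm), so 9 to 10 mm from the passing wing tips; its top 94 mm above the bench, 12 mm above the wings. Origin: centre of its lower edge, 15 mm above the bench. Fully opened fingers can strike it: open them only as far as needed.
- flange: Bystander: round aluminium flange, 54 mm across, 40 mm high, beside the housing. Origin under its centre.
- sleeve: Bystander: steel sleeve, 40 mm across, 18 mm high. Origin under its centre.
- spanner: Bystander: spanner lying on the bench.
- driver: Bystander: screwdriver lying on the bench.
- jar: Bystander: jar, 56 mm across, 75 mm high. Origin under its centre.
- carton: Bystander: small cardboard box 90 x 70 x 60 mm. Origin under its centre.
- tape: Bystander: roll of paper tape, 70 mm across, 25 mm high. Origin under its centre.
Things that resemble listed ones, but are neither listed nor needed, are in the scene too. What is shaped like the housing but green is not meant.

How it is judged (in metres and radians):
On the way, in this order (a step that is already met when the one before it is completed fails the run):
1. the housing sits flat in the nest, let go and not yet clamped (under 5 N) (x of housing in the frame of jig between -0.005 and 0.005 m and y of housing in the frame of jig between -0.03 and 0.014 m and z of housing in the frame of jig between 0.012 and 0.018 m and angle between the y axis of housing and the y axis of jig, either way round below 0.12 rad and angle between housing's own z axis and vertical below 0.06 rad and contact force between the fingers and housing below 0.1 N and linear speed of housing below 0.01 m/s and contact force between jaw and housing below 5 N), for 0.2 s.
2. the jaw clamps it with more than 6 N (contact force between jaw and housing above 6 N and contact force between the fingers and housing below 0.1 N), for 0.2 s.
At the end, for the whole second after the job is handed in: The housing rests flat in the nest between the rails (within 5 mm of its middle line, square to it within 0.12 rad), clamped between jaw and stop with 6 to 18 N, the knob at rest and everything let go (all of step 2 and x of housing in the frame of jig between -0.005 and 0.005 m and y of housing in the frame of jig between -0.03 and 0.014 m and z of housing in the frame of jig between 0.012 and 0.018 m and angle between the y axis of housing and the y axis of jig, either way round below 0.12 rad and angle between housing's own z axis and vertical below 0.06 rad and linear speed of housing below 0.01 m/s and contact force between jaw and housing below 18 N and velocity of joint knob between -0.05 and 0.05 rad/s); the robot touches nothing.
It fails at once if the jaw presses the housing with more than 25 N (contact force between jaw and housing above 25 N).
It fails at once if the housing is dropped or dashed into the nest (faster than 0.3 m/s within 15 mm of its floor) (horizontal distance between housing and nest below 0.05 m and z of housing in the frame of jig below 0.03 m and linear speed of housing above 0.3 m/s).
It fails at once if the guard panel is knocked with more than 10 N (contact force between guard and anything else above 10 N).
It fails at once if a bystander is shifted by more than 30 mm (distance of any of flange, sleeve, spanner, driver, jar, carton, tape from where it was at the start of the episode above 0.03 m).
It also fails if it takes over 72 s, if anything falls off the work surface, if the arm or the gripper's body presses on something with over 40 N, if the wrist force passes 120 N, or if a joint passes its speed limit or range.

### The arm

A 7-joint arm with a two-finger parallel gripper is mounted at the origin on the work surface. World frame = base frame: x ahead of the robot, y to its left, z up, the work surface at z = 0. Lengths are in mm, angles in rad, forces in N, time in s.
With the tool pointing down it reaches from about 400 to 875 mm from the base axis. Payload 4.4 kg.
Tool frame: the origin (TCP) lies on the centre line of the jaws, within the pads' length; the fingertips stand 19 mm ahead of it and the grasp point (between the pads) is the TCP; z points along the fingers, y is the line along which they close (so a half turn about z gives the same grasp; the last joint's range is limited). The gripper opens to 85 mm and grips with 20 to 120 N. Pads are 22 mm wide; open, the fingers measure 114 mm over their backs; the gripper's body (76 mm by 85 mm) begins 54 mm behind the grasp point. The pads swing forward as they close: fully open they stand 13 mm farther back than shut.
Start: joints at [-1.309, 0.628, 0.038, 1.517, -0.027, 0.996, -0.02], TCP at [209.252, 615.411, 250.313] pointing down, gripper open.
Joint ranges: [-3.06, 3.06], [-0.37, 2.12], [-1.25, 1.32], [0.18, 2.47], [-1.1, 4.24], [0.23, 1.98], [-2.94, 2.94]. Speed limits (rad/s): [2.57, 2.57, 3.14, 3.14, 3.14, 3.14, 3.14].

### API

Orientations are given as [roll, pitch, yaw] about the fixed x, y, z axes, in that order (R = Rz(yaw) Ry(pitch) Rx(roll)).
In Python, from cell import ctrl, viewer, silhouettes gives the robot as it stands.
- The arm moves only by the shell command python3 -m creep 'ROWS'. ROWS is JSON, a list of rows, each an object with "jaw": the gripper command: -1 is shut, 1 is fully open, values between are in proportion; "xyz": the shift along the tool's x, y, z in mm, a list of three; "angular": the turn, a rotation vector about the tool's x, y, z in rad, a list of three. In form: [{"jaw": jaw, "xyz": [tx, ty, tz], "angular": [rx, ry, rz]}, ...]. A call has 1 to 12 rows; each row is the pose to reach, as a shift and turn from the pose commanded when the call began, along the tool's axes at that moment; what a row does not reach only later rows make up. A row lasts 1/8 s, in which the tool goes at most 62.5 mm and 10.7 degrees, less where a joint would pass 70% of its speed; a pose out of reach is approached as far as the arm can. A call with a gripper value outside its range is refused whole. The fingers move at their own pace and stop on an object; the grip force is fixed at half the most. Time passes only in rows, so rows that repeat a pose let the fingers close. It gives the time, the measured TCP pose, the force, the opening and the grip force at its end, in the units of the state.
- ctrl.read_state(): the state, without advancing time (a new reading comes with each control period).
- viewer.get_image(name): name is "scene" or "top"; returns (picture, depth): 384x512x3 uint8, red, green, blue; 384x512 float32, mm along the optical axis (not along the pixel's ray), 0 where there is no reading.
- viewer.camera_model(name): a dict with "fx", "fy", "cx", "cy" (pixels), "T" (4x4, takes a point from camera to world coordinates). Camera axes: x right, y down, z forward; pixel columns grow to the right and rows downward; lengths in mm; the calibration is good to about 2 mm. A picture is of the moment at which its call begins. camera_model takes no time and is no camera call.
- ctrl.finish_job(): hands the job in; it is judged then, once.
Trained networks look in the newest picture that a camera, given by its name, has taken for a name from the list of things; names that differ only in an ending like _2 or _b are one class to them, and where a whole thing is asked for, a point or a joint stands for the part that bears it (a point fixed in the world has none). Each returns a list of dicts, best first, with "score" (0 to 1); they miss things now and then, are a little off and sometimes report something else, mostly with a low value. They report only what shows in the picture. A call takes as long as a camera call. They do not tell look-alikes from the thing itself.
- silhouettes(camera, target): "pixels" (384x512 bool, what is visible of it) and "xy" ([column, row] in pixels, amid what is visible of it).
The state is a dict: "clock": time; "qpos": joint angles; "qd": joint speeds; "tau": joint torques, N m; "eef_pos": TCP position; "tool_rot": TCP orientation; "force": force on the tool from outside, world axes, zero at the start; "torque": the same for the moment, N m; "width": finger opening in mm; "gripper_force": force on a finger pad.
Only numpy, scipy, OpenCV 4.12 (cv2) and the standard library are available. Lean on these libraries where they do the work, as an engineer would, in place of code of your own. Each camera call takes 0.05 s, during which the arm holds its last target. There are 200 camera calls.

## Working session

There is one attempt and no reset: what is moved stays moved. The work goes in short steps, Python scripts to look and compute and a shell command to move; the robot and the scene stay as the last step left them, time stands still between calls to the robot, and variables do not carry over. Pictures are saved under pics/ and viewed, at most 10 in all, crops included, and the job is handed in when it is done.

```bash
ls; mkdir -p pics; cat > h.py <<'E'
import numpy as np,cv2
from cell import ctrl,viewer,silhouettes
def cloud(cam,d):
    m=viewer.camera_model(cam);v,u=np.mgrid[:384,:512]
    p=np.stack([(u-m['cx'])/m['fx']*d,(v-m['cy'])/m['fy']*d,d,np.ones_like(d)],-1)
    return (p@np.array(m['T']).T)[...,:3]
def rot(rpy):
    from scipy.spatial.transform import Rotation as R
    return R.from_euler('xyz',rpy).as_matrix()
E
python3 - <<'E'
from h import *
s=ctrl.read_state();print({k:np.round(v,3).tolist() for k,v in s.items()})
ims=[]
for c in('top','scene'):
    im,d=viewer.get_image(c);P=cloud(c,d);np.savez(f'/tmp/{c}.npz',im=im,d=d,P=P)
    cv2.imwrite(f'pics/{c}0.png',cv2.resize(im[...,::-1],(800,600)))
    for n in['housing','jig','jaw','knob','guard','flange']:
        for r in silhouettes(c,n)[:4]:
            m=r['pixels']&(d>0);print(c,n,round(r['score'],2),np.round(r['xy']),m.sum(),np.round(np.median(P[m],0)) if m.any() else 0, np.round(P[m][:,2].max()) if m.any() else 0)
E
```

```text
pics
{'clock': 0.0, 'qpos': [-1.309, 0.629, 0.038, 1.518, -0.027, 0.996, -0.02], 'qd': [-0.0, -0.0, -0.0, 0.001, 0.0, -0.0, -0.001], 'tau': [-0.001, -56.34, 1.226, -19.344, 0.011, 0.011, -0.0], 'eef_pos': [209.052, 614.836, 249.384], 'tool_rot': [-3.14, 0.0, 2.814], 'force': [1.036, 1.013, -0.101], 'torque': [0.053, 0.002, -0.035], 'gripper_force': 0.0, 'width': 85.543}
top housing 0.62 [303. 259.] 306 [ 391. -156.   31.] 61.0
top jig 0.3 [216. 206.] 137 [547. 102.  40.] 45.0
top jaw 0.58 [215. 203.] 158 [548. 102.  40.] 69.0
top jaw 0.33 [197. 203.] 185 [558. 144.  50.] 85.0
top knob 0.52 [198. 205.] 208 [558. 143.  49.] 85.0
top guard 0.78 [181. 201.] 247 [571. 184.  68.] 99.0
top guard 0.55 [126. 202.] 396 [560. 352.  21.] 31.0
top flange 0.62 [322. 188.] 263 [ 603. -216.   13.] 46.0
scene housing 0.64 [217. 150.] 429 [ 510. -213.   30.] 61.0
scene housing 0.57 [259. 142.] 388 [ 401. -152.   30.] 61.0
scene jig 0.82 [297. 228.] 2646 [566. 127.  22.] 98.0
scene jaw 0.64 [290. 221.] 171 [557. 100.  40.] 58.0
scene knob 0.7 [300. 227.] 277 [562. 139.  61.] 95.0
scene guard 0.89 [313. 234.] 647 [569. 183.  61.] 98.0
scene guard 0.27 [224. 268.] 504 [739.  40.  22.] 30.0
scene guard 0.23 [414. 262.] 1796 [468. 375.  59.] 65.0
scene flange 0.83 [189. 173.] 295 [ 609. -215.   18.] 45.0
```

View pics/top0.png

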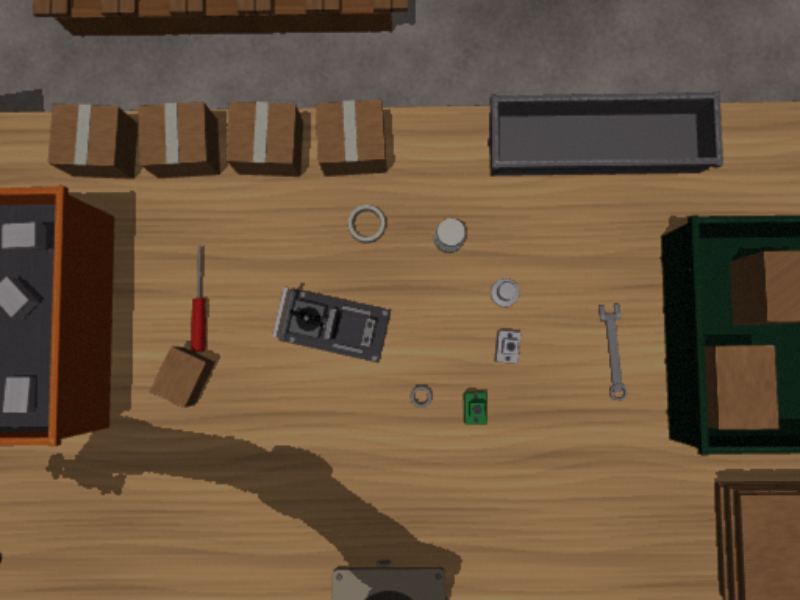

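View pics/scene0.png

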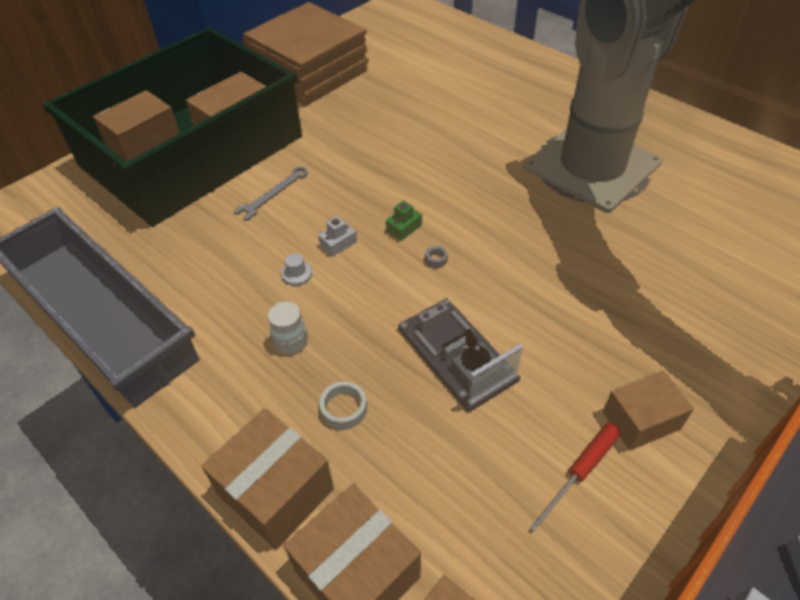

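The silver housing is at about (508,346) in the 800-px top view (scene 338,236). Look-alikes are the green one (475,407; not meant) and the round flange (505,292). The jig is at (333,325), with the knob to its left at (310,317). I choose the silver one and check it in a crop.

```bash
cat > m.py <<'E'
from h import *
D={}
for c in('top','scene'):
    fr=[viewer.get_image(c) for _ in range(4)]
    d=np.median([f[1] for f in fr],0).astype(np.float32);im=fr[0][0];D[c]=(im,d,cloud(c,d))
np.savez('/tmp/m.npz',**{f'{c}{i}':D[c][i] for c in D for i in range(3)})
for c in D:
    im,d,P=D[c]
    w=(abs(P[...,0]-700)<40)&(abs(P[...,1])<40)&(P[...,2]<12);print(c,'bench z',np.median(P[w][:,2]),P[w][:,2].std())
    near=(np.hypot(P[...,0]-510,P[...,1]+213)<45)
    for lo,hi in((12,40),(45,65),(8,70)):
        m=near&(P[...,2]>lo)&(P[...,2]<hi);q=P[m][:,:2].astype(np.float32)
        r=cv2.minAreaRect(q);print(c,'housing',lo,len(q),np.round(r[0],1),np.round(r[1],1),round(r[2],1),'med',np.median(q,0).round(1),'z',np.median(P[m][:,2]).round(1))
    near=(np.hypot(P[...,0]-560,P[...,1]-115)<125)
    for lo,hi in((8,110),(8,24),(60,88)):
        m=near&(P[...,2]>lo)&(P[...,2]<hi);q=P[m][:,:2].astype(np.float32)
        r=cv2.minAreaRect(q);print(c,'jig',lo,len(q),np.round(r[0],1),np.round(r[1],1),round(r[2],1),'med',np.median(q,0).round(1))
a=D['top'][0];b=D['scene'][0]
A=cv2.resize(a[178:240,170:255],(400,292),interpolation=cv2.INTER_CUBIC);B=cv2.resize(a[175:240,290:375],(400,292),interpolation=cv2.INTER_CUBIC)
C=cv2.resize(b[185:265,250:340],(400,300),interpolation=cv2.INTER_CUBIC);E=cv2.resize(b[120:190,170:260],(400,300),interpolation=cv2.INTER_CUBIC)
cv2.imwrite('pics/c1.png',np.vstack([np.hstack([A,B]),np.hstack([C,E])])[...,::-1])
for c in D: m=viewer.camera_model(c);print(c,m['fx'],np.round(np.array(m['T']),3).tolist())
E
python3 m.py
```

```text
top bench z -0.16398235519545779 1.672807687592678
top housing 12 206 [ 502.1 -220.5] [40.2 58.1] 83.2 med [ 501.1 -215. ] z 29.7
top housing 45 91 [ 502.  -220.6] [25.7 25.8] 83.6 med [ 503.2 -219.4] z 55.6
top housing 8 303 [ 502.1 -220.5] [40.2 58.1] 83.2 med [ 501.1 -217. ] z 30.5
top jig 8 2396 [545.8  99. ] [189.4 100.1] 76.8 med [546.1 104.2]
top jig 8 1489 [545.8  99. ] [189.4 100.1] 76.8 med [536.5  77.9]
top jig 60 132 [558.4 149.2] [72.1 87.5] 76.7 med [559.2 168.7]
scene bench z 0.9065260323264965 1.7546500351676717
scene housing 12 247 [ 502.2 -223.9] [40.4 57.3] 84.0 med [ 514.2 -211.7] z 30.1
scene housing 45 96 [ 502.3 -224.3] [28.1 26.6] 87.0 med [ 505.3 -220.7] z 56.7
scene housing 8 379 [ 502.5 -223.9] [40.5 57.9] 84.0 med [ 510.7 -213.4] z 31.4
scene jig 8 2815 [545.3  95.5] [192.1 100.4] 76.7 med [561.6 117.7]
scene jig 8 1402 [545.3  95.5] [192.1 100.4] 76.7 med [563.8  73.2]
scene jig 60 351 [557.2 148.8] [74.9 90.1] 76.6 med [561.8 176.1]
top 421.6834203498166 [[-0.011, -0.997, 0.076, 486.501], [-1.0, 0.012, 0.011, -35.861], [-0.012, -0.076, -0.997, 1239.013], [0.0, 0.0, 0.0, 1.0]]
scene 420.95460812238184 [[-0.683, 0.565, -0.463, 1035.35], [0.731, 0.511, -0.453, 456.356], [-0.019, -0.647, -0.762, 865.133], [0.0, 0.0, 0.0, 1.0]]
```

View pics/c1.png

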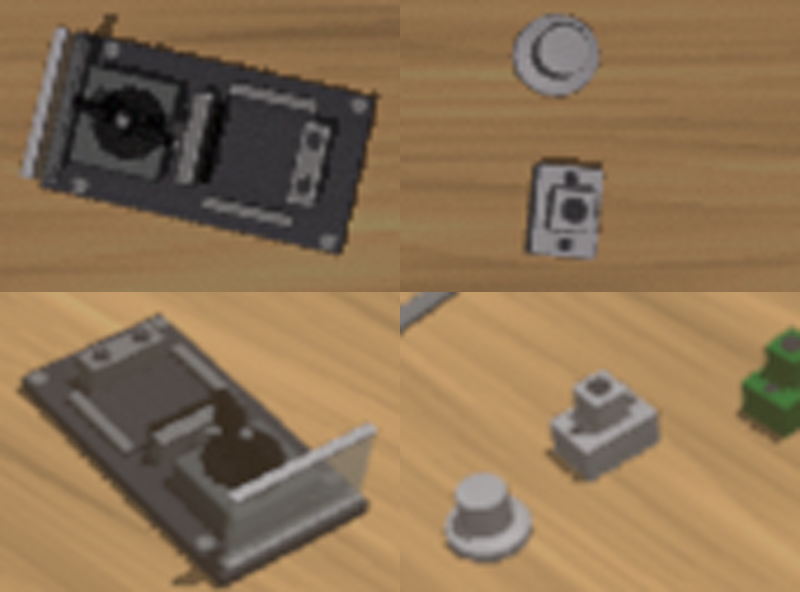

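The crop confirms it: silver, square neck, and the round flange is beside it at (555,55). The knob's wings run roughly along the jig's y, and the stop is on the right. The cameras differ by about 3.5 mm in y, so I'll place features in jig coordinates.

```bash
cat > j.py <<'E'
import numpy as np
Z=np.load('/tmp/m.npz')
a=np.deg2rad(76.75);Y=np.array([np.cos(a),np.sin(a)]);X=np.array([Y[1],-Y[0]])
for c,ce in(('top',(545.8,99.0)),('scene',(545.3,95.5))):
    P=Z[c+'2'];q=P[...,:2]-np.array(ce);x=q@X;y=q@Y;z=P[...,2]
    def f(n,m):
        print(c,n,m.sum(),'x',np.percentile(x[m],[2,50,98]).round(1),'y',np.percentile(y[m],[2,50,98]).round(1),'z',np.median(z[m]).round(1))
    f('guard',(abs(x)<60)&(y>70)&(y<110)&(z>60))
    f('guardtop',(abs(x)<60)&(y>70)&(y<110)&(z>88))
    f('wings',(abs(x)<40)&(y>5)&(y<84)&(z>60)&(z<90))
    f('wing core',(abs(x)<40)&(y>5)&(y<84)&(z>74)&(z<90))
    f('disc',(abs(x)<40)&(y>10)&(y<84)&(z>44)&(z<52))
    f('box',(abs(x)<40)&(y>15)&(y<84)&(z>34)&(z<44))
    f('jaw',(abs(x)<40)&(y>-20)&(y<20)&(z>36)&(z<48))
    f('stop',(abs(x)<40)&(y<-40)&(z>36)&(z<48))
    f('railL',(x<-28)&(x>-42)&(y>-65)&(y<2)&(z>20)&(z<28))
    f('railR',(x>28)&(x<42)&(y>-65)&(y<2)&(z>20)&(z<28))
    m=(abs(x)<40)&(y>5)&(y<84)&(z>66)&(z<90)
    xy=np.stack([x[m],y[m]],1);u,s,v=np.linalg.svd(xy-xy.mean(0));print('wing mean',xy.mean(0),'dir',v[0],s)
E
python3 j.py
```

```text
top guard 156 x [-42.9   1.8  42.7] y [73.8 87.5 92.6] z 92.4
top guardtop 88 x [-43.5  -0.4  41.1] y [86.2 89.3 92.7] z 94.2
top wings 70 x [-7.2 -0.3  7. ] y [16.8 46.  74.6] z 80.1
top wing core 50 x [-7.2  0.   7.3] y [16.8 53.1 75.1] z 80.6
top disc 133 x [-19.8  -1.7  18.9] y [26.3 44.4 64.3] z 47.9
top box 215 x [-29.2  -2.7  29.3] y [22.4 54.7 76.9] z 39.7
top jaw 105 x [-26.3  -0.8  25.3] y [-5.4  3.8 11.1] z 41.4
top stop 193 x [-38.3  -5.9  33.9] y [-838.4  -72.9  -57.8] z 42.4
top railL 54 x [-39.9 -36.1 -32.2] y [-59.7 -33.4  -7. ] z 22.8
top railR 49 x [32.1 35.8 39.4] y [-59.2 -33.8  -7.8] z 22.7
wing mean [-0.12089604 45.5837096 ] dir [-0.17238569 -0.98502953] [146.3534516   22.80502612]
scene guard 358 x [-43.3   3.6  44.2] y [73.3 91.  92.4] z 82.9
scene guardtop 139 x [-43.5   1.8  44.2] y [85.6 89.9 92.5] z 94.2
scene wings 148 x [-6.8  1.7  7.9] y [18.4 45.6 75.2] z 75.7
scene wing core 80 x [-6.5  0.7  7.9] y [17.6 53.4 75.4] z 81.4
scene disc 114 x [-20.5  10.   20.5] y [25.6 46.5 61.3] z 48.6
scene box 141 x [-28.8  22.6  29.6] y [16.2 42.  67.2] z 40.2
scene jaw 113 x [-16.4   7.2  27.2] y [-5.6  3.5 11. ] z 41.6
scene stop 262 x [-31.9   5.2  37.7] y [-916.1 -308.   -57.6] z 42.4
scene railL 51 x [-39.9 -35.6 -32.4] y [-61.  -37.1 -14.1] z 23.4
scene railR 66 x [32.3 36.3 39.4] y [-59.9 -33.1  -7. ] z 23.2
wing mean [ 1.52293382 47.03334095] dir [-0.17107487 -0.98525803] [201.57148757  30.59281001]
```

```bash
cat > g.py <<'E'
import sys
from h import *
# usage: g.py x y z ang  -> tool-axis shift and rz to reach it (ang = world angle of tool y, deg)
s=ctrl.read_state();R=rot(s['tool_rot']);p=np.array(s['eef_pos'])
cur=np.degrees(np.arctan2(R[1,1],R[0,1]))
print('t',round(s['clock'],2),'p',p.round(1),'ang',round(cur,2),'tilt',np.degrees(np.arccos(-R[2,2])).round(2),'w',round(s['width'],1),'F',np.round(s['force'],1),'T',np.round(s['torque'],3),'q7',round(s['qpos'][6],2))
a=list(map(float,sys.argv[1:]))
for i in range(0,len(a),4):
    x,y,z,g=a[i:i+4];d=(g-cur+90)%180-90
    print('xyz',(R.T@(np.array([x,y,z])-p)).round(1).tolist(),'rz',round(-np.radians(d),3))
E
python3 g.py 470 250 230 20  502.2 -222 180 -6.5
```

```text
t 1.1 p [209.2 615.4 250.3] ang 71.22 tilt 0.0 w 85.6 F [-0.1  0.4  0.1] T [-0.004 -0.024  0.017] q7 -0.02
xyz [-364.5, -262.0, 20.3] rz 0.894
xyz [-547.0, -698.5, 70.3] rz 1.356
```

```bash
python3 -m creep '[{"jaw":0.3,"xyz":[-365,-262,20],"angular":[0,0,0.894]},{"jaw":0.3,"xyz":[-365,-262,20],"angular":[0,0,0.894]},{"jaw":0.3,"xyz":[-365,-262,20],"angular":[0,0,0.894]},{"jaw":0.3,"xyz":[-365,-262,20],"angular":[0,0,0.894]},{"jaw":0.3,"xyz":[-365,-262,20],"angular":[0,0,0.894]},{"jaw":0.3,"xyz":[-365,-262,20],"angular":[0,0,0.894]},{"jaw":0.3,"xyz":[-365,-262,20],"angular":[0,0,0.894]},{"jaw":0.3,"xyz":[-547,-698,70],"angular":[0,0,1.356]},{"jaw":0.3,"xyz":[-547,-698,70],"angular":[0,0,1.356]},{"jaw":0.3,"xyz":[-547,-698,70],"angular":[0,0,1.356]},{"jaw":0.3,"xyz":[-547,-698,70],"angular":[0,0,1.356]},{"jaw":0.3,"xyz":[-547,-698,70],"angular":[0,0,1.356]}]'; python3 g.py 502.2 -222 120 -6.5
```

```text
clock: 2.6
eef_pos: [488.8, -51.7, 198.4]
tool_rot: [3.141, -0.0, 1.458]
force: [1.7, 0.8, 0.3]
width: 55.8
gripper_force: 0.0
t 2.6 p [488.8 -51.7 198.4] ang -6.44 tilt 0.06 w 55.8 F [1.7 0.8 0.3] T [-0.002 -0.089  0.05 ] q7 0.24
xyz [-167.7, 32.3, 78.4] rz 0.001
```

```bash
python3 -m creep '[{"jaw":0.3,"xyz":[-166,32,40],"angular":[0,0,0]},{"jaw":0.3,"xyz":[-166,32,40],"angular":[0,0,0]},{"jaw":0.3,"xyz":[-166,32,68],"angular":[0,0,0]},{"jaw":0.3,"xyz":[-166,32,68],"angular":[0,0,0]},{"jaw":0.3,"xyz":[-166,32,68],"angular":[0,0,0]},{"jaw":0.3,"xyz":[-166,32,68],"angular":[0,0,0]}]'; python3 g.py 502.2 -222 50 -6.5
python3 - <<'E'
from h import *
im,d=viewer.get_image('scene');im2,d2=viewer.get_image('top')
A=cv2.resize(im[70:190,150:290],(400,343));B=cv2.resize(im2[170:290,270:410],(400,343));cv2.imwrite('pics/c2.png',np.hstack([A,B])[...,::-1])
E
```

```text
clock: 3.35
eef_pos: [502.4, -216.8, 131.1]
tool_rot: [3.14, -0.001, 1.46]
force: [0.5, -0.1, 0.2]
width: 55.2
gripper_force: 0.0
t 3.35 p [ 502.4 -216.8  131.1] ang -6.32 tilt 0.08 w 55.2 F [ 0.5 -0.1  0.2] T [ 0.051  0.019 -0.016] q7 0.57
xyz [-5.2, 0.3, 81.1] rz 0.003
```

View pics/c2.png

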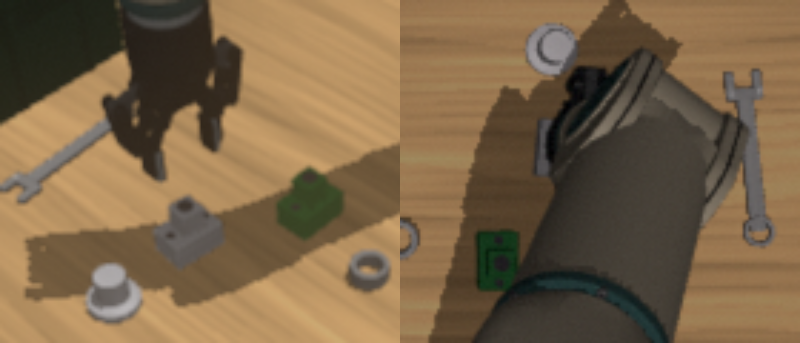

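The gripper is in line above the silver housing (left half, 188,232), clear of the flange and the green one. Descending to grasp.

```bash
python3 -m creep '[{"jaw":0.3,"xyz":[-5,0.3,40],"angular":[0,0,0.003]},{"jaw":0.3,"xyz":[-5,0.3,65],"angular":[0,0,0.003]},{"jaw":0.3,"xyz":[-5,0.3,80],"angular":[0,0,0.003]},{"jaw":0.3,"xyz":[-5,0.3,80],"angular":[0,0,0.003]},{"jaw":0.3,"xyz":[-5,0.3,80],"angular":[0,0,0.003]}]'; python3 g.py 502.2 -222 50 -6.5
python3 -m creep '[{"jaw":-0.2,"xyz":[0,0,0],"angular":[0,0,0]},{"jaw":-0.6,"xyz":[0,0,0],"angular":[0,0,0]},{"jaw":-1,"xyz":[0,0,0],"angular":[0,0,0]},{"jaw":-1,"xyz":[0,0,0],"angular":[0,0,0]},{"jaw":-1,"xyz":[0,0,0],"angular":[0,0,0]},{"jaw":-1,"xyz":[0,0,0],"angular":[0,0,0]}]'
```

```text
clock: 4.08
eef_pos: [502.0, -223.7, 51.2]
tool_rot: [3.14, 0.001, 1.455]
force: [0.3, 0.7, 0.2]
width: 55.5
gripper_force: 0.0
t 4.08 p [ 502.  -223.7   51.2] ang -6.63 tilt 0.09 w 55.5 F [0.3 0.7 0.2] T [-0.073 -0.021 -0.007] q7 0.62
xyz [1.7, -0.0, 1.2] rz -0.002
clock: 4.82
eef_pos: [502.0, -223.8, 51.3]
tool_rot: [3.14, 0.0, 1.455]
force: [1.1, 1.1, 5.4]
width: 25.0
gripper_force: 60.0
```

```bash
python3 g.py 502 -223.8 160 -6.63 538.7 67.3 150 -13.3
python3 -m creep '[{"jaw":-1,"xyz":[0,0,-25],"angular":[0,0,0]},{"jaw":-1,"xyz":[0,0,-70],"angular":[0,0,0]},{"jaw":-1,"xyz":[0,0,-109],"angular":[0,0,0]},{"jaw":-1,"xyz":[0,0,-109],"angular":[0,0,0]}]'; python3 g.py 538.7 67.3 150 -13.3
```

```text
t 4.83 p [ 502.  -223.8   51.3] ang -6.65 tilt 0.11 w 25.0 F [1.1 1.1 5.4] T [ 0.052  0.095 -0.065] q7 0.62
xyz [-0.0, 0.2, -108.7] rz -0.0
xyz [293.4, 2.9, -98.8] rz 0.116
clock: 5.32
eef_pos: [502.9, -224.3, 161.9]
tool_rot: [3.136, 0.002, 1.455]
force: [-0.2, -0.1, -3.3]
width: 25.0
gripper_force: 59.9
t 5.33 p [ 502.9 -224.3  161.9] ang -6.64 tilt 0.33 w 25.0 F [-0.2 -0.1 -3.3] T [ 0.003 -0.016  0.049] q7 0.56
xyz [293.8, 1.8, 11.4] rz 0.116
```

```bash
python3 -m creep '[{"jaw":-1,"xyz":[40,0,5],"angular":[0,0,0]},{"jaw":-1,"xyz":[90,1,10],"angular":[0,0,0.05]},{"jaw":-1,"xyz":[145,1,10],"angular":[0,0,0.116]},{"jaw":-1,"xyz":[200,2,10],"angular":[0,0,0.116]},{"jaw":-1,"xyz":[250,2,10],"angular":[0,0,0.116]},{"jaw":-1,"xyz":[280,2,10],"angular":[0,0,0.116]},{"jaw":-1,"xyz":[294,2,10],"angular":[0,0,0.116]},{"jaw":-1,"xyz":[294,2,10],"angular":[0,0,0.116]},{"jaw":-1,"xyz":[294,2,10],"angular":[0,0,0.116]},{"jaw":-1,"xyz":[294,2,10],"angular":[0,0,0.116]}]'; python3 g.py 538.7 67.3 90 -13.3
```

```text
clock: 6.58
eef_pos: [537.2, 66.4, 149.4]
tool_rot: [3.141, 0.001, 1.336]
force: [0.1, -0.1, -2.1]
width: 24.9
gripper_force: 59.8
t 6.58 p [537.2  66.4 149.4] ang -13.46 tilt 0.04 w 24.9 F [ 0.1 -0.1 -2.1] T [ 0.035  0.035 -0.054] q7 -0.01
xyz [1.3, 1.2, 59.4] rz -0.003
```

```bash
python3 -m creep '[{"jaw":-1,"xyz":[1.3,1.2,25],"angular":[0,0,-0.003]},{"jaw":-1,"xyz":[1.3,1.2,48],"angular":[0,0,-0.003]},{"jaw":-1,"xyz":[1.3,1.2,48],"angular":[0,0,-0.003]},{"jaw":-1,"xyz":[1.3,1.2,48],"angular":[0,0,-0.003]}]'; python3 g.py 538.7 67.3 70 -13.3
python3 - <<'E'
from h import *
im,d=viewer.get_image('scene');im2,d2=viewer.get_image('top')
A=cv2.resize(im[165:265,240:350],(440,400),interpolation=cv2.INTER_CUBIC);B=cv2.resize(im2[160:250,160:260],(360,400));cv2.imwrite('pics/c3.png',np.hstack([A,B])[...,::-1])
E
```

```text
clock: 7.08
eef_pos: [539.3, 68.5, 102.0]
tool_rot: [3.141, -0.0, 1.341]
force: [-0.5, 0.2, -1.8]
width: 25.2
gripper_force: 59.6
t 7.08 p [539.3  68.5 102. ] ang -13.19 tilt 0.06 w 25.2 F [-0.5  0.2 -1.8] T [0.029 0.005 0.044] q7 0.03
xyz [-1.3, -0.3, 32.0] rz 0.002
```

View pics/c3.png

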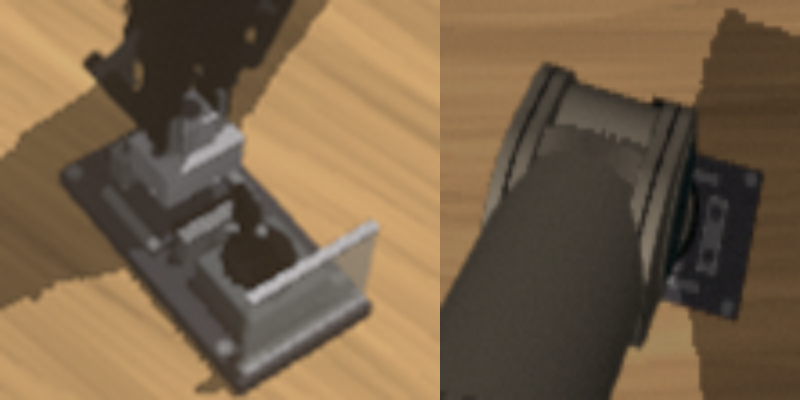

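The housing hangs squarely above the nest (180,165), with the jaw behind it at (205,220). A depth check of the offset in the scene frame comes next.

```bash
cat > k.py <<'E'
from h import *
import sys
lo,hi=float(sys.argv[1]),float(sys.argv[2])
a=np.deg2rad(76.75);Y=np.array([np.cos(a),np.sin(a)]);X=np.array([Y[1],-Y[0]])
d=np.median([viewer.get_image('scene')[1] for _ in range(3)],0).astype(np.float32);P=cloud('scene',d)
q=P[...,:2]-np.array((545.3,95.5));x=q@X;y=q@Y+34;z=P[...,2]
sil=sorted(silhouettes('scene','housing'),key=lambda r:abs(r['xy'][0]-288)+abs(r['xy'][1]-205))[0];print(sil['score'],sil['xy'])
m=sil['pixels']&(z>lo)&(z<hi)&(abs(x)<50)&(abs(y)<40)
print(m.sum(),'x',np.percentile(x[m],[1,3,50,97,99]).round(1),'y',np.percentile(y[m],[1,3,50,97,99]).round(1),'z',np.percentile(z[m],[2,98]))
f=m&(z>lo+3)&(z<hi-4);r=cv2.minAreaRect(np.stack([x[m],y[m]],1).astype(np.float32));print(r)
m2=m&(y>np.percentile(y[m],97)-4)
c=np.polyfit(x[m2],y[m2],1);print('front face: y at x=0',c[1].round(2),'slope',c[0].round(3))
E
python3 k.py 48 84
```

```text
0.63 [289.4, 203.6]
321 x [-28.  -26.1  14.1  28.4  28.7] y [-11.1  -9.7  21.8  26.   26.3] z [54.23265029 83.35541757]
((-0.5307865142822266, 7.048933982849121), (38.734107971191406, 59.46101760864258), 89.70032501220703)
front face: y at x=0 25.05 slope -0.002
```

```bash
python3 -m creep '[{"jaw":-1,"xyz":[-1,0,8],"angular":[0,0,0]},{"jaw":-1,"xyz":[-1,0,16],"angular":[0,0,0]},{"jaw":-1,"xyz":[-1,0,23],"angular":[0,0,0]},{"jaw":-1,"xyz":[-1,0,29],"angular":[0,0,0]},{"jaw":-1,"xyz":[-1,0,33],"angular":[0,0,0]},{"jaw":-1,"xyz":[-1,0,33.5],"angular":[0,0,0]},{"jaw":-1,"xyz":[-1,0,33.5],"angular":[0,0,0]}]'; python3 g.py 538.5 67.3 66 -13.3
```

```text
clock: 8.25
eef_pos: [538.6, 68.3, 67.9]
tool_rot: [3.141, -0.0, 1.342]
force: [0.4, -0.1, -2.3]
width: 24.6
gripper_force: 59.7
t 8.25 p [538.6  68.3  67.9] ang -13.12 tilt 0.01 w 24.6 F [ 0.4 -0.1 -2.3] T [ 0.036 -0.023 -0.045] q7 0.06
xyz [-1.0, 0.1, 1.9] rz 0.003
```

```bash
python3 -m creep '[{"jaw":-1,"xyz":[0,0,0.6],"angular":[0,0,0]},{"jaw":-1,"xyz":[0,0,1.1],"angular":[0,0,0]},{"jaw":-1,"xyz":[0,0,1.1],"angular":[0,0,0]}]' | grep -E 'eef|force'; python3 -m creep '[{"jaw":-1,"xyz":[0,0,0.5],"angular":[0,0,0]},{"jaw":-1,"xyz":[0,0,0.5],"angular":[0,0,0]}]'| grep -E 'eef|force'
```

```text
eef_pos: [538.5, 68.3, 66.7]
force: [-0.0, -0.7, -2.5]
gripper_force: 59.7
eef_pos: [538.6, 68.3, 66.3]
force: [-0.5, 0.1, -1.8]
gripper_force: 60.0
```

```bash
python3 -m creep '[{"jaw":-1,"xyz":[0,0,0.4],"angular":[0,0,0]},{"jaw":-1,"xyz":[0,0,0.4],"angular":[0,0,0]}]' | grep -E 'eef|force'; python3 -m creep '[{"jaw":-1,"xyz":[0,0,0.4],"angular":[0,0,0]},{"jaw":-1,"xyz":[0,0,0.4],"angular":[0,0,0]}]'| grep -E 'eef|force'
```

```text
eef_pos: [538.6, 68.3, 66.3]
force: [-1.5, 0.6, 5.3]
gripper_force: 60.8
eef_pos: [538.6, 68.3, 66.3]
force: [-2.4, 1.0, 9.7]
gripper_force: 61.5
```

Seated on the floor, since the force comes at z 66.3. Ease off, release and lift.

```bash
python3 -m creep '[{"jaw":-1,"xyz":[0,0,-0.5],"angular":[0,0,0]},{"jaw":-0.3,"xyz":[0,0,-0.5],"angular":[0,0,0]},{"jaw":0,"xyz":[0,0,-0.5],"angular":[0,0,0]},{"jaw":0.15,"xyz":[0,0,-0.5],"angular":[0,0,0]},{"jaw":0.15,"xyz":[0,0,-0.5],"angular":[0,0,0]},{"jaw":0.15,"xyz":[0,0,-0.5],"angular":[0,0,0]},{"jaw":0.15,"xyz":[0,0,-10],"angular":[0,0,0]},{"jaw":0.15,"xyz":[0,0,-30],"angular":[0,0,0]},{"jaw":0.15,"xyz":[0,0,-80],"angular":[0,0,0]},{"jaw":0.15,"xyz":[0,0,-100],"angular":[0,0,0]},{"jaw":0.15,"xyz":[0,0,-100],"angular":[0,0,0]}]'; python3 k.py 18 72; python3 g.py 556.1 142 150 -23.1
```

```text
clock: 10.75
eef_pos: [539.7, 68.4, 167.4]
tool_rot: [3.138, -0.002, 1.342]
force: [0.1, 0.5, -1.2]
width: 48.8
gripper_force: 0.0
0.74 [286.5, 207.5]
382 x [-27.7 -25.6  11.   27.5  27.7] y [-12.6 -10.9  14.4  24.7  25. ] z [22.48817996 71.71617091]
((-0.9078845977783203, 5.853116035461426), (58.09019470214844, 38.96475601196289), 0.3360036015510559)
front face: y at x=0 23.43 slope 0.012
t 10.95 p [537.7  68.3 164.5] ang -13.12 tilt 0.12 w 49.2 F [-0.9 -0.1  0.9] T [ 0.01  -0.005 -0.019] q7 -0.02
xyz [76.0, 1.2, 14.4] rz 0.174
```

```bash
python3 -m creep '[{"jaw":-0.05,"xyz":[40,1,5],"angular":[0,0,0.1]},{"jaw":-0.05,"xyz":[76,1,14],"angular":[0,0,0.174]},{"jaw":-0.05,"xyz":[76,1,40],"angular":[0,0,0.174]},{"jaw":-0.05,"xyz":[76,1,55],"angular":[0,0,0.174]},{"jaw":-0.05,"xyz":[76,1,55],"angular":[0,0,0.174]},{"jaw":-0.05,"xyz":[76,1,55],"angular":[0,0,0.174]}]' | head -3; python3 g.py 556.4 141.8 71 -23.1
python3 - <<'E'
from h import *
im,d=viewer.get_image('scene');im2,d2=viewer.get_image('top')
A=cv2.resize(im[165:265,240:350],(440,400),interpolation=cv2.INTER_CUBIC);B=cv2.resize(im2[160:250,160:260],(360,400));cv2.imwrite('pics/c4.png',np.hstack([A,B])[...,::-1])
E
```

```text
clock: 11.7
eef_pos: [557.2, 141.2, 110.8]
tool_rot: [3.141, -0.0, 1.166]
t 11.7 p [557.2 141.2 110.8] ang -23.17 tilt 0.03 w 40.5 F [0.  0.3 0.6] T [ 0.032 -0.015  0.029] q7 -0.23
xyz [0.3, -1.0, 39.8] rz -0.001
```

View pics/c4.png

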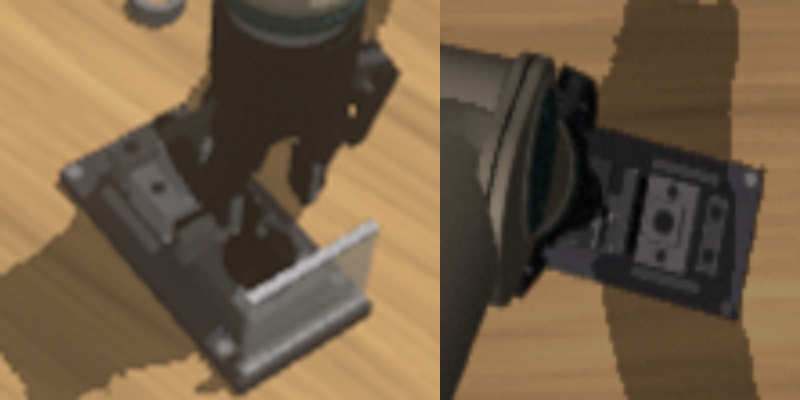

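The housing sits in the nest, square between the rails (right half, 668,222), and the fingers straddle the knob above the guard. Descend, then pinch.

```bash
python3 -m creep '[{"jaw":-0.05,"xyz":[0,-1,15],"angular":[0,0,0]},{"jaw":-0.05,"xyz":[0,-1,28],"angular":[0,0,0]},{"jaw":-0.05,"xyz":[0,-1,38],"angular":[0,0,0]},{"jaw":-0.05,"xyz":[0,-1,39],"angular":[0,0,0]},{"jaw":-0.05,"xyz":[0,-1,39],"angular":[0,0,0]}]'; python3 g.py
python3 -m creep '[{"jaw":-0.3,"xyz":[0,0,0],"angular":[0,0,0]},{"jaw":-0.5,"xyz":[0,0,0],"angular":[0,0,0]},{"jaw":-0.7,"xyz":[0,0,0],"angular":[0,0,0]},{"jaw":-1,"xyz":[0,0,0],"angular":[0,0,0]},{"jaw":-1,"xyz":[0,0,0],"angular":[0,0,0]},{"jaw":-1,"xyz":[0,0,0],"angular":[0,0,0]}]'; python3 g.py
```

```text
clock: 12.42
eef_pos: [555.9, 142.3, 71.3]
tool_rot: [-3.142, 0.0, 1.168]
force: [0.5, -0.4, 0.0]
width: 40.5
gripper_force: 0.0
t 12.43 p [555.9 142.3  71.3] ang -23.1 tilt 0.01 w 40.5 F [ 0.5 -0.4  0. ] T [-0.027 -0.025  0.007] q7 -0.2
clock: 13.18
eef_pos: [557.1, 142.1, 72.0]
tool_rot: [3.139, -0.001, 1.167]
force: [4.1, -1.7, 4.4]
width: 12.2
gripper_force: 58.9
t 13.18 p [557.1 142.1  72. ] ang -23.12 tilt 0.15 w 12.2 F [ 4.1 -1.7  4.4] T [-0.371 -0.703 -0.022] q7 -0.2
```

```bash
python3 -m creep '[{"jaw":-1,"xyz":[0,0,0],"angular":[0,0,0]},{"jaw":-1,"xyz":[0,0,0],"angular":[0,0,0]}]' >/dev/null; python3 g.py;  python3 -m creep '[{"jaw":-1,"xyz":[0,0,0],"angular":[0,0,0]},{"jaw":-1,"xyz":[0,0,0],"angular":[0,0,0]}]'|tail -3; python3 g.py
```

```text
t 13.43 p [557.1 142.1  72. ] ang -23.11 tilt 0.15 w 11.8 F [ 3.6 -1.2  5.4] T [-0.335 -0.752 -0.003] q7 -0.2
force: [3.5, -1.1, 5.2]
width: 12.1
gripper_force: 58.9
t 13.68 p [557.1 142.1  72. ] ang -23.11 tilt 0.15 w 12.1 F [ 3.5 -1.1  5.2] T [-0.384 -0.768 -0.004] q7 -0.2
```

Force shows a 1 mm offset across the wings and a slight vertical load; I'll re-pinch a bit higher and re-centred.

```bash
python3 -m creep '[{"jaw":-0.5,"xyz":[0,0,-1],"angular":[0,0,0]},{"jaw":-0.5,"xyz":[0,1.2,-3],"angular":[0,0,0]},{"jaw":-0.5,"xyz":[0,1.2,-3],"angular":[0,0,0]},{"jaw":-0.7,"xyz":[0,1.2,-3],"angular":[0,0,0]},{"jaw":-1,"xyz":[0,1.2,-3],"angular":[0,0,0]},{"jaw":-1,"xyz":[0,1.2,-3],"angular":[0,0,0]},{"jaw":-1,"xyz":[0,1.2,-3],"angular":[0,0,0]}]'; python3 g.py
python3 - <<'E'
from h import *
im,d=viewer.get_image('scene')
cv2.imwrite('pics/c5.png',cv2.resize(im[185:255,265:335],(600,600),interpolation=cv2.INTER_CUBIC)[...,::-1])
E
```

```text
clock: 14.55
eef_pos: [557.1, 141.9, 74.4]
tool_rot: [3.141, -0.0, 1.168]
force: [1.1, -0.6, -0.3]
width: 11.8
gripper_force: 58.5
t 14.55 p [557.1 141.9  74.4] ang -23.1 tilt 0.02 w 11.8 F [ 1.1 -0.6 -0.3] T [-0.137 -0.248  0.001] q7 -0.2
```

View pics/c5.png

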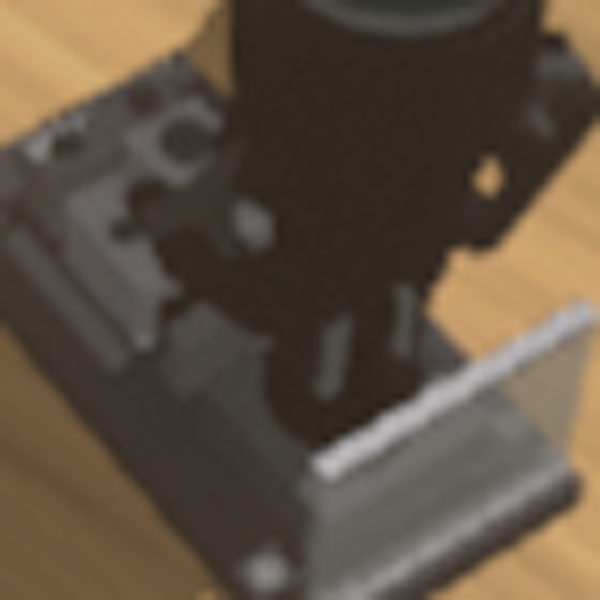

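The pinch is sound: fingers on both sides of the wing (335,355 and 405,320), clear of the guard's rim, with small residual forces. Turning now while watching the moment.

```bash
python3 -m creep '[{"jaw":-1,"xyz":[0,0,0],"angular":[0,0,0.05]},{"jaw":-1,"xyz":[0,0,0],"angular":[0,0,0.1]},{"jaw":-1,"xyz":[0,0,0],"angular":[0,0,0.15]},{"jaw":-1,"xyz":[0,0,0],"angular":[0,0,0.2]}]' >/dev/null; python3 g.py;python3 -m creep '[{"jaw":-1,"xyz":[0,0,0],"angular":[0,0,0.05]},{"jaw":-1,"xyz":[0,0,0],"angular":[0,0,0.1]},{"jaw":-1,"xyz":[0,0,0],"angular":[0,0,0.15]},{"jaw":-1,"xyz":[0,0,0],"angular":[0,0,0.2]}]' ; python3 g.py
```

```text
t 15.1 p [557.2 141.8  74.5] ang -34.74 tilt 0.04 w 11.8 F [ 3.  -1.3  0.1] T [-0.254 -0.441  0.181] q7 -0.34
clock: 15.6
eef_pos: [557.3, 141.8, 74.5]
tool_rot: [3.141, -0.0, 0.764]
force: [2.7, -2.2, -1.1]
width: 11.9
gripper_force: 58.5
t 15.6 p [557.3 141.8  74.5] ang -46.21 tilt 0.04 w 11.9 F [ 2.7 -2.2 -1.1] T [-0.394 -0.599  0.269] q7 -0.49
```

```bash
python3 -m creep '[{"jaw":-1,"xyz":[0,0,0],"angular":[0,0,0.05]},{"jaw":-1,"xyz":[0,0,0],"angular":[0,0,0.1]}]' >/dev/null; python3 g.py;python3 -m creep '[{"jaw":-1,"xyz":[0,0,0],"angular":[0,0,0.05]},{"jaw":-1,"xyz":[0,0,0],"angular":[0,0,0.1]}]'>/dev/null ; python3 g.py;python3 -m creep '[{"jaw":-1,"xyz":[0,0,0],"angular":[0,0,0.05]},{"jaw":-1,"xyz":[0,0,0],"angular":[0,0,0.1]}]'>/dev/null ; python3 g.py;python3 -m creep '[{"jaw":-1,"xyz":[0,0,0],"angular":[0,0,0.05]},{"jaw":-1,"xyz":[0,0,0],"angular":[0,0,0.1]}]'>/dev/null ; python3 g.py;python3 -m creep '[{"jaw":-1,"xyz":[0,0,0],"angular":[0,0,0.05]},{"jaw":-1,"xyz":[0,0,0],"angular":[0,0,0.1]}]'>/dev/null ; python3 g.py
```

```text
t 15.85 p [557.3 141.8  74.4] ang -51.94 tilt 0.04 w 11.8 F [ 4.3 -1.7 -0.4] T [-0.452 -0.765  0.185] q7 -0.56
t 16.1 p [557.3 141.7  74.5] ang -57.67 tilt 0.05 w 11.8 F [ 4.5 -2.9 -2.6] T [-0.606 -0.885  0.238] q7 -0.64
t 16.35 p [557.3 141.7  74.4] ang -63.4 tilt 0.05 w 11.3 F [ 4.8 -2.9 -2. ] T [-0.568 -0.906  0.203] q7 -0.71
t 16.6 p [557.4 141.6  74.5] ang -69.14 tilt 0.06 w 12.1 F [ 3.8 -3.5 -1.7] T [-0.619 -0.912  0.251] q7 -0.78
t 16.85 p [557.4 141.6  74.5] ang -74.87 tilt 0.06 w 11.8 F [ 4.  -3.6 -1.8] T [-0.641 -0.945  0.299] q7 -0.86
```

```bash
python3 k.py 18 72
```

```text
0.65 [283.4, 209.4]
236 x [ 2.6  5.5 18.8 27.8 28. ] y [-20.6 -19.    3.   18.8  19.2] z [19.72966406 71.14441741]
((15.286491394042969, -1.2312870025634766), (26.410675048828125, 41.55974197387695), 1.7888813018798828)
front face: y at x=0 17.44 slope 0.007
```

```bash
cat > t.py <<'E'
from h import *
T=[];F=[]
for i in range(5):
    viewer.get_image('top');s=ctrl.read_state();T.append(s['torque'][2]);F.append(s['force'])
R=rot(s['tool_rot']);print(round(s['clock'],2),'ang',np.degrees(np.arctan2(R[1,1],R[0,1])).round(2),'Tz',np.mean(T).round(3),'F',np.mean(F,0).round(1))
E
python3 t.py
for i in 1; do python3 -m creep '[{"jaw":-1,"xyz":[0,0,0],"angular":[0,0,0.05]},{"jaw":-1,"xyz":[0,0,0],"angular":[0,0,0.1]}]'>/dev/null ; python3 t.py; done
python3 -m creep '[{"jaw":-1,"xyz":[0,0,0],"angular":[0,0,0.05]},{"jaw":-1,"xyz":[0,0,0],"angular":[0,0,0.1]}]'>/dev/null ; python3 t.py
python3 -m creep '[{"jaw":-1,"xyz":[0,0,0],"angular":[0,0,0.05]}]'>/dev/null ; python3 t.py
```

```text
17.3 ang -74.79 Tz 0.178 F [ 4.6 -3.3 -1.6]
17.8 ang -80.52 Tz 0.179 F [ 4.3 -3.2 -1.5]
18.3 ang -86.25 Tz 0.195 F [ 3.9 -3.6 -1.3]
18.68 ang -89.12 Tz 0.17 F [ 4.8 -3.4 -1.5]
```

```bash
python3 -m creep '[{"jaw":-1,"xyz":[0,0,0],"angular":[0,0,0.05]}]'>/dev/null ; python3 g.py; python3 t.py
python3 -m creep '[{"jaw":-1,"xyz":[0,0,0],"angular":[0,0,0.05]}]'>/dev/null ;python3 g.py; python3 t.py
python3 -m creep '[{"jaw":-1,"xyz":[0,0,0],"angular":[0,0,0.05]}]'>/dev/null ;python3 g.py; python3 t.py;python3 k.py 18 72
```

```text
t 18.8 p [557.4 141.4  74.5] ang -92.05 tilt 0.07 w 11.6 F [ 4.7 -3.  -2. ] T [-0.753 -0.945  0.193] q7 -1.09
19.05 ang -91.99 Tz 0.165 F [ 4.1 -3.5 -1.1]
t 19.18 p [557.4 141.4  74.4] ang -94.92 tilt 0.07 w 11.5 F [ 4.  -3.7 -2.5] T [-0.809 -0.97   0.155] q7 -1.13
19.43 ang -94.85 Tz 0.168 F [ 4.3 -3.6 -1.6]
t 19.55 p [557.4 141.4  74.5] ang -97.77 tilt 0.08 w 12.0 F [ 4.1 -2.7 -1.8] T [-0.766 -0.955  0.253] q7 -1.17
19.8 ang -97.71 Tz 0.191 F [ 4.1 -3.6 -1.4]
0.67 [281.5, 206.6]
320 x [-11.5  -9.5  11.7  27.6  28. ] y [-25.3 -21.4   1.9  15.8  16.5] z [21.9683058  71.78225614]
((3.870992660522461, -9.603492736816406), (52.792015075683594, 49.50848388671875), 89.70906829833984)
front face: y at x=0 14.69 slope 0.002
```

```bash
python3 -m creep '[{"jaw":-1,"xyz":[0,0,0],"angular":[0,0,0.05]}]'>/dev/null ; python3 g.py|cut -c1-150; python3 t.py
python3 -m creep '[{"jaw":-1,"xyz":[0,0,0],"angular":[0,0,0.05]}]'>/dev/null ;python3 g.py|cut -c1-150; python3 t.py; python3 k.py 18 72
```

```text
t 20.12 p [557.4 141.3  74.4] ang -100.64 tilt 0.08 w 12.0 F [ 4.6 -4.6 -1.6] T [-0.724 -0.913  0.291] q7 -1.21
20.38 ang -100.57 Tz 0.223 F [ 4.  -4.  -1.1]
t 20.5 p [557.4 141.3  74.5] ang -103.5 tilt 0.08 w 11.8 F [ 4.2 -4.6 -1.9] T [-0.83  -0.939  0.325] q7 -1.25
20.75 ang -103.43 Tz 0.27 F [ 4.3 -4.  -1.5]
0.65 [282.5, 207.8]
337 x [-13.9 -12.   11.5  27.8  28.1] y [-21.9 -20.    3.8  16.3  16.6] z [21.86315178 71.89085118]
((6.811639785766602, -5.152311325073242), (45.07843780517578, 44.32997131347656), 3.0338022708892822)
front face: y at x=0 14.81 slope 0.01
```

```bash
python3 -m creep '[{"jaw":-1,"xyz":[0,0,0],"angular":[0,0,0.05]}]'>/dev/null ;python3 g.py|cut -c1-150; python3 t.py; python3 t.py
```

```text
t 21.07 p [557.4 141.3  74.5] ang -106.36 tilt 0.08 w 11.7 F [ 3.7 -4.  -0.7] T [-0.834 -1.01   0.333] q7 -1.3
21.32 ang -106.29 Tz 0.277 F [ 4.3 -3.7 -1.8]
21.57 ang -106.3 Tz 0.289 F [ 4.5 -4.3 -1.6]
```

About 11 N by the moment (0.11 N m above baseline). Release with a small opening and lift straight up.

```bash
python3 -m creep '[{"jaw":-0.8,"xyz":[0,0,0],"angular":[0,0,0]},{"jaw":-0.6,"xyz":[0,0,0],"angular":[0,0,0]},{"jaw":-0.45,"xyz":[0,0,0],"angular":[0,0,0]},{"jaw":-0.45,"xyz":[0,0,0],"angular":[0,0,0]},{"jaw":-0.45,"xyz":[0,0,-10],"angular":[0,0,0]},{"jaw":-0.45,"xyz":[0,0,-30],"angular":[0,0,0]},{"jaw":-0.45,"xyz":[0,0,-70],"angular":[0,0,0]},{"jaw":-0.45,"xyz":[0,0,-120],"angular":[0,0,0]},{"jaw":-0.45,"xyz":[0,0,-150],"angular":[0,0,0]},{"jaw":-0.45,"xyz":[0,0,-150],"angular":[0,0,0]}]'; python3 g.py 450 300 230 -90; python3 k.py 18 72
python3 - <<'E'
from h import *
c='scene';d=np.median([viewer.get_image(c)[1] for _ in range(3)],0).astype(np.float32);P=cloud(c,d)
a=np.deg2rad(76.75);Y=np.array([np.cos(a),np.sin(a)]);X=np.array([Y[1],-Y[0]])
q=P[...,:2]-np.array((545.3,95.5));x=q@X;y=q@Y+34;z=P[...,2]
m=(abs(x)<40)&(y>45)&(y<112)&(z>66)&(z<90)
xy=np.stack([x[m],y[m]],1);u,s,v=np.linalg.svd(xy-xy.mean(0),full_matrices=False);print(m.sum(),xy.mean(0),'knob',np.arctan2(v[0][0],v[0][1])%np.pi,s)
im=viewer.get_image(c)[0];cv2.imwrite('pics/c6.png',cv2.resize(im[165:265,240:350],(600,545),interpolation=cv2.INTER_CUBIC)[...,::-1])
E
```

```text
clock: 22.82
eef_pos: [558.6, 141.7, 228.1]
tool_rot: [-3.138, -0.005, -0.283]
force: [-0.9, -0.3, -0.3]
width: 23.3
gripper_force: 0.0
t 22.82 p [558.6 141.7 228.1] ang -106.19 tilt 0.35 w 23.3 F [-0.9 -0.3 -0.3] T [ 0.011  0.041 -0.013] q7 -1.47
xyz [-148.4, -121.8, -2.2] rz -0.283
0.95 [283.5, 207.1]
392 x [-29.3 -27.9  11.   27.5  27.8] y [-27.4 -21.5   5.2  16.7  18.9] z [21.36795592 71.75221044]
((-0.4367256164550781, -3.5204944610595703), (57.335269927978516, 51.345252990722656), 1.8425770998001099)
front face: y at x=0 15.44 slope 0.021
139 [ 1.71976305 81.34840996] knob 1.5854727457364686 [217.66640975  28.54784288]
```

View pics/c6.png

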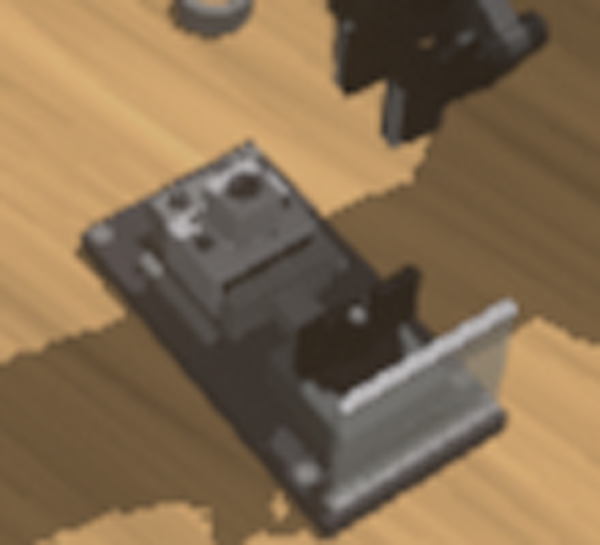

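The housing is clamped square against the stop (235,220). The wings are across at (360,320), reading about 1.59 rad. The gripper is clear at (420,80). Moment and geometry agree on about 9 to 12 N, so I'm handing it in.

```bash
python3 -m creep '[{"jaw":-0.45,"xyz":[0,0,-155],"angular":[0,0,0]},{"jaw":-0.45,"xyz":[0,0,0],"angular":[0,0,0]}]' | head -2; python3 -c "from cell import ctrl;print(ctrl.finish_job())"
```

```text
clock: 23.48
eef_pos: [563.6, 141.4, 231.3]
the job is handed in; nothing more can be done
None
```

The housing is in the nest and clamped against the stop at an estimated 9–12 N (not measured directly), everything is let go, and the job was handed in at about 23.5 s; `finish_job()` returned no verdict.

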